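Hang the straight cup on the free drying arm

ROBOT

A 6-joint arm with a two-finger parallel gripper is mounted at the origin on the work surface. World frame = base frame: x ahead of the robot, y to its left, z up, the work surface at z = 0. Lengths are in m, angles in rad, forces in N, time in s.
With the tool pointing down it reaches from about 0.35 to 0.725 m from the base axis. Payload 6 kg.
Tool frame: the origin (TCP) lies on the centre line of the jaws, within the pads' length; the fingertips stand 11 mm ahead of it and the grasp point (between the pads) lies 8 mm behind it; z points along the fingers, y is the line along which they close (so a half turn about z gives the same grasp; the last joint's range is limited). The gripper opens to 85 mm and grips with 20 to 120 N. Pads are 22 mm wide; open, the fingers measure 114 mm over their backs; the gripper's body (76 mm by 85 mm) begins 54 mm behind the grasp point. The pads swing forward as they close: fully open they stand 13 mm farther back than shut.
Start: joints at [-0.964, 0.04, 0.085, 0, -1.615, -0.334], TCP at [0.162, -0.578, 0.242] pointing down, gripper open.
Joint ranges: [-2.56, 2.56], [-1.29, 2.01], [-1.08, 1.49], [-3.29, 1.98], [-2.81, -0.18], [-2.99, 2.99]. Speed limits (rad/s): [2.57, 2.57, 3.01, 3.14, 3.14, 3.14].

INTERFACE

Orientations are given as a unit quaternion [x, y, z, w].
In Python, from workcell import arm gives the robot as it stands. The module is installed in compiled form; this text tells all that it offers.
- The arm moves only by the tool move_arm, never from a script. Its argument "deltas" is a list that holds one entry, the list of rows, each a list of 5 numbers: the shift along the tool's x, y, z as a fraction of full scale, then the turn about the tool's z as a fraction of full scale, then the closure, from 0 (fully open) to 1 (shut). In form: [[[x, y, z, yaw, fingers], ...]]. A call has 1 to 12 rows; each row is the pose to reach, as a shift and turn from the pose commanded when the call began, along the tool's axes at that moment; what a row does not reach only later rows make up. Full scale, the value 1, is 1 m for a shift and 45 degrees for a turn. A row lasts 1/12 s, in which the tool goes at most 41.7 mm and 7.16 degrees, less where a joint would pass 70% of its speed; a pose out of reach is approached as far as the arm can. A call with a number of a shift or a turn outside -1 to 1 is refused whole. A call with a gripper value outside its range is refused whole. The fingers move at their own pace and stop on an object; "force" is the grip in N (left out, the last holds). Time passes only in rows, so rows that repeat a pose let the fingers close. It gives the time, the measured TCP pose, the force, the opening and the grip force at its end, in the units of the state.
- arm.read_state(): the state, without advancing time (a new reading comes with each control period).
- arm.snapshot(name): name is "scene" or "top" or "wrist"; returns a dict with "image" (420x560x3 uint8, red, green, blue), "fx", "fy", "cx", "cy" (pixels), "k1" (the pictures are not rectified: a ray, as slopes to the right and down, at radius r is drawn at 1 + k1 r^2 times it, then the intrinsics apply), "T" (4x4, takes a point from camera to world coordinates); the wrist camera has in their place "T_tool_cam" (4x4, takes a point from camera to tool coordinates, whose origin is the TCP and whose axes are the flange's). Camera axes: x right, y down, z forward; pixel columns grow to the right and rows downward; lengths in m; the calibration is good to about 2 mm. A picture is of the moment at which its call begins: read the wrist's pose just before it. There is no depth.
- arm.finish_job(): hands the job in; it is judged then, once.
The state is a dict: "clock": time; "qpos": joint angles; "qvel": joint speeds; "effort": joint torques, N m; "eef_pos": TCP position; "tool_rot": TCP orientation; "contact_force": force on the tool from outside, world axes, zero at the start; "ft_torque": the same for the moment, N m; "finger_gap": finger opening in m; "grip_force": force on a finger pad.
Only numpy, scipy, OpenCV 4.12 (cv2) and the standard library are available. Lean on these libraries where they do the work, as an engineer would, in place of code of your own. Each camera call takes 0.05 s, during which the arm holds its last target. There are 200 camera calls.

TASK

Take the tall straight-sided cup that stands mouth down on the ware board and hang it, mouth first, on the free slanted cup arm. Slide it along the arm, past the drag of the spring leaf, until its rim presses on the springy stop ring, then let go so that it stays there with the rim on the ring. The porcelain is brittle, so feel your way down and push gently (about 10 N on the ring is plenty, never as much as 25 N), and leave the other ware standing where it is.

Things in the scene. Friction and masses are not known exactly. Their poses are not given: they have to be found in the camera images.
- cup: the cup to hang: plain white porcelain, straight-sided, 54 mm outside diameter, 80 mm tall, about 0.17 kg, mouth down on the ware board (top at height 12 mm). Origin: centre of the mouth (rim plane, its underside at the start); z axis along the cup's axis to the closed foot. Bore 43 mm wide, 74 mm deep, wall 5 mm. Other ware on the board is at least 100 mm away, centre to centre, along the board.
- cup_arm: the free cup arm: a round light-wood rod 40 mm in diameter, 90 mm long, on a dark steel stand. Origin: centre of its foot, at height 60 mm; z axis along the rod to its free tip, slanting up towards the robot's side, 35 degrees off vertical; x axis square to the rod, to its upper side. A hung cup's z points along this z. An equal stand near by already carries a cup and is not this one.
- rod_tip (a point): centre of the free tip of the free cup arm, 90 mm from its foot along its axis. The rod tapers from 40 to 24 mm in diameter over its last 12 mm.
- leaf_crest (a point): crest of the sprung steel leaf on the upper side (+x) of the free cup arm (as built, leaf not pressed): 60 mm from the arm's foot, 6.5 mm proud of the rod; it ramps up from 88 to 64 mm along the arm. The bore pushes it inwards (3 N plus 1 N per mm), so the cup drags with some 2 to 12 N once its rim is past the crest, and stays where it is let go.
- seat: the stop on the foot of the free arm; origin and axes as cup_arm, whatever the ring's place. It carries a black ring, 60 mm in diameter, 6 mm thick, around the rod. It was clamped anywhere with its upper face 24 to 46 mm up the arm's z axis: not reported, to be felt with the rim. The ring is sprung: it yields 1 mm for each 9 N, at most 4 mm, and is well damped.
- bowl: a low white bowl on the ware board, about 84 mm wide, 45 mm tall; leave alone. Origin: centre of its underside.
- low_cup: a short flared cup standing mouth down on the ware board, 62 mm wide at the bottom, 54 mm tall; leave alone. Origin: centre of its underside.
- vase: a dark round vase on the table, 100 mm wide, 78 mm tall; leave alone. Origin: centre of its underside.
- glaze_jar: a blue lidded jar on the table, 68 mm wide, 85 mm tall; leave alone. Origin: centre of its underside.
Things that resemble listed ones, but are neither listed nor needed, are in the scene too. What is shaped like the cup but green or yellow is not meant.

How it is judged:
By the outcome, as a careful person would: the job done as asked, in the order asked, and still so for the second after the job is handed in, with the robot touching nothing.
It also fails if it takes over 72 s, if anything falls off the work surface, if the arm or the gripper's body presses on something with over 40 N, if the wrist force passes 120 N, or if a joint passes its speed limit or range.

## Working session

There is one attempt and no reset: what is moved stays moved. The work goes in short steps, Python scripts to look and compute and a tool call to move; the robot and the scene stay as the last step left them, time stands still between calls to the robot, and variables do not carry over. Pictures are saved under pics/ and viewed, at most 10 in all, crops included, and the job is handed in when it is done.

Besides the shell and the picture viewer there is one more tool, called after "Call:" as name(argument=value, ...), one argument or row to a line, values as JSON. move_arm: Moves the arm, as the interface text tells. Shift numbers are shares of 1 m and turn numbers shares of 45 degrees, none past 1 either way. Its arguments: {"type":"object","properties":{"deltas":{"type":"array","items":{"type":"array","items":{"type":"array","items":{"type":"number","minimum":-1,"maximum":1}}}},"force":{"type":"number"}},"required":["deltas"]}

```bash
mkdir -p pics
cat > h.py <<'E'
import numpy as np, cv2, pickle
from scipy.spatial.transform import Rotation as R
from workcell import arm
def snap(name,tag):
    s=arm.read_state(); d=dict(arm.snapshot(name))
    if name=="wrist":
        T=np.eye(4);T[:3,:3]=R.from_quat(s["tool_rot"]).as_matrix();T[:3,3]=s["eef_pos"]
        d["T"]=T@np.array(d["T_tool_cam"])
    pickle.dump(d,open(f"pics/{tag}.pkl","wb")); cv2.imwrite(f"pics/{tag}.png",d["image"][...,::-1]); return d
def load(tag): return pickle.load(open(f"pics/{tag}.pkl","rb"))
def K(d): return np.array([[d["fx"],0,d["cx"]],[0,d["fy"],d["cy"]],[0,0,1.]])
def dist(d): return np.array([d["k1"],0,0,0,0.])
def ray(d,uv):
    p=cv2.undistortPoints(np.array([[uv]],float),K(d),dist(d))[0,0]
    T=np.array(d["T"]); v=T[:3,:3]@np.array([*p,1]); return T[:3,3],v/np.linalg.norm(v)
def atz(d,uv,z):
    o,v=ray(d,uv); return o+v*(z-o[2])/v[2]
def proj(d,P):
    Ti=np.linalg.inv(np.array(d["T"]))
    return cv2.projectPoints(np.array(P,float).reshape(-1,3),cv2.Rodrigues(Ti[:3,:3])[0],Ti[:3,3],K(d),dist(d))[0][:,0]
def tri(obs):
    A=np.zeros((3,3));b=np.zeros(3)
    for d,uv in obs:
        o,v=ray(d,uv);M=np.eye(3)-np.outer(v,v);A+=M;b+=M@o
    return np.linalg.solve(A,b)
E
python3 - <<'E'
from h import *
np.set_printoptions(precision=4,suppress=True)
for n in("scene","top"):
    d=snap(n,n+"0"); print(n,d["fx"],d["k1"],np.array(d["T"]))
print(arm.read_state())
E
```

```text
scene 533.4725808326766 -0.019071283552057238 [[ 0.0325  0.7491 -0.6616  1.4787]
 [ 0.9995 -0.023   0.023  -0.0473]
 [ 0.002  -0.662  -0.7495  1.1878]
 [ 0.      0.      0.      1.    ]]
top 453.6136522933505 -0.003590953056148273 [[-0.028  -0.978   0.2067  0.3268]
 [-0.9996  0.0286 -0.0001  0.0077]
 [-0.0058 -0.2067 -0.9784  1.1181]
 [ 0.      0.      0.      1.    ]]
{'clock': 0.1, 'qpos': array([-0.9643,  0.0407,  0.0839, -0.0004, -1.6155, -0.3337]), 'qvel': array([-0.0003, -0.0017,  0.0009,  0.002 , -0.0004, -0.0002]), 'effort': array([ -0.0045, -36.9347,  34.828 ,   6.9518,  -0.0046,   0.    ]), 'eef_pos': array([ 0.1616, -0.5775,  0.2414]), 'tool_rot': array([-0.136 ,  0.9907,  0.0008, -0.0002]), 'contact_force': array([-0.6903,  0.024 , -0.057 ]), 'ft_torque': array([-0.0508,  0.0147, -0.0196]), 'grip_force': 0.0, 'finger_gap': 0.08515930019362411}
```

View pics/scene0.png

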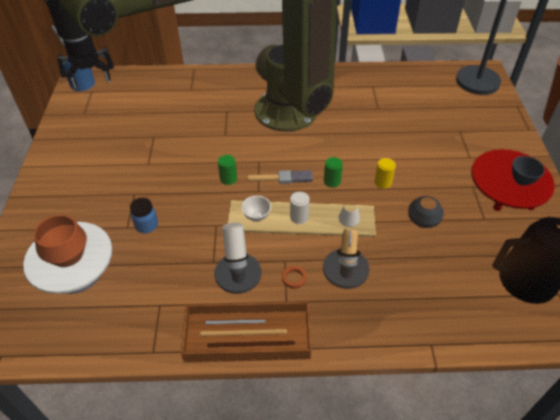

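View pics/top0.png

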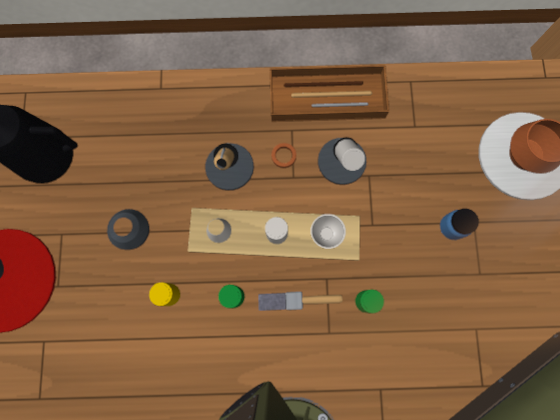

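The scene shows three candidates for the cup. They are the plain white tall cup at scene (300,207) / top (277,231), and cups of the same shape in green (228,170; 333,172) and yellow (385,173). The fourth is the white cup already hung at scene (236,242). The white cup on the board is the one meant. The free arm is at scene (347,255) / top (228,160); the occupied one is at scene (237,260) / top (343,158).

Run:
```python
from h import *
for t,(x,y,w,h) in {"scene0":(220,175,180,125),"top0":(180,130,180,135)}.items():
    im=cv2.imread(f"pics/{t}.png")[y:y+h,x:x+w]
    cv2.imwrite(f"pics/{t}_crop.png",cv2.resize(im,None,fx=4.4,fy=4.4,interpolation=cv2.INTER_CUBIC))
```

```text
(no output)
```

View pics/scene0_crop.png

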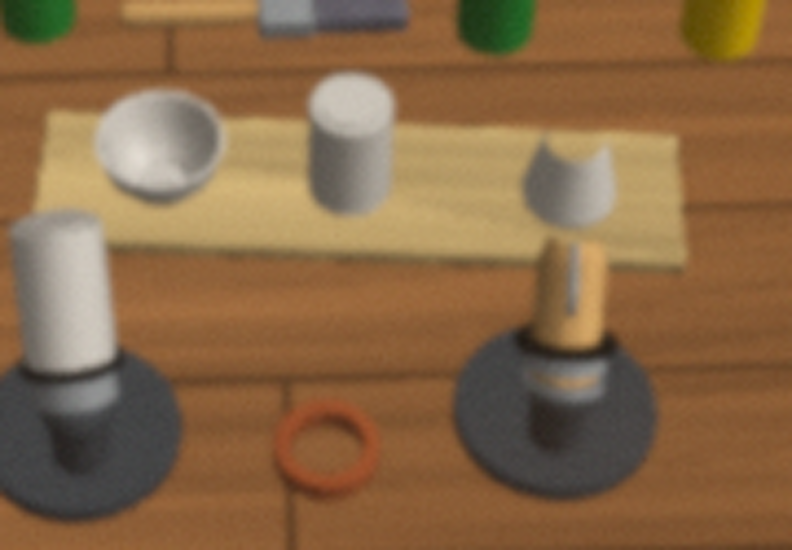

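View pics/top0_crop.png

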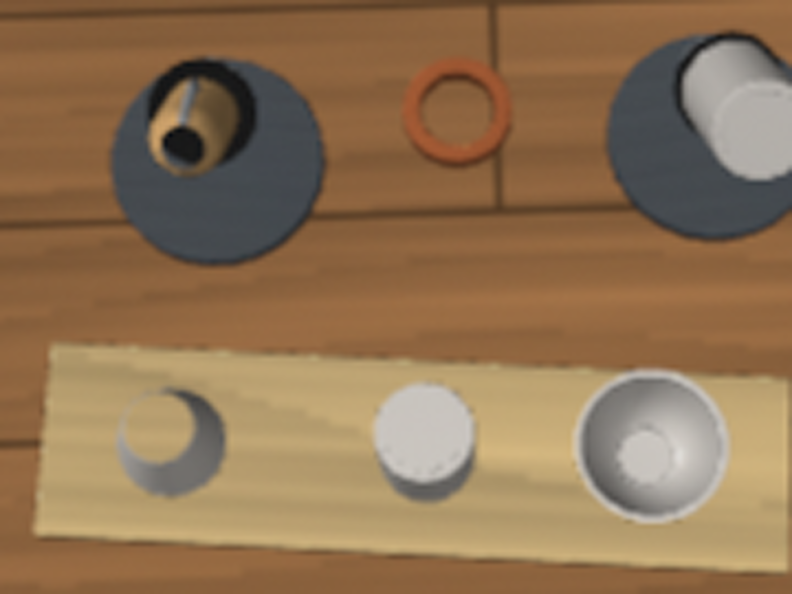

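Run:
```python
from h import *
np.set_printoptions(precision=4,suppress=True)
S,T=load("scene0"),load("top0"); k=4.4
s=lambda x,y:(220+x/k-.4,175+y/k-.4); t=lambda x,y:(180+x/k-.4,130+y/k-.4)
print("cup top",atz(T,t(424,432),.092),"scene",atz(S,s(352,104),.092))
print("tip",atz(T,t(184,145),.1337))
print("disc",atz(T,t(218,162),.008),atz(S,s(556,410),.008))
print("ring top",[atz(T,t(202,107),.06+u*.819) for u in(.024,.046)])
e=atz(S,s(573,240),.1337+.0069);print("upper tip edge",e, atz(T,t(195,128),.1337+.0069))
print("leaf line top",atz(T,t(195,83),.1),atz(T,t(187,122),.135))
print("leaf scene low",atz(S,s(572,312),.11))
print("bowl",atz(T,t(652,446),.055),"low",atz(T,t(158,428),.066))
```

```text
cup top [0.498  0.0226 0.092 ] scene [0.496  0.0235 0.092 ]
tip [0.6444 0.1419 0.1337]
disc [0.6741 0.1393 0.008 ] [0.6734 0.1403 0.008 ]
ring top [array([0.6833, 0.1394, 0.0797]), array([0.6771, 0.1371, 0.0977])]
upper tip edge [0.6477 0.1413 0.1406] [0.6512 0.1353 0.1406]
leaf line top [0.6899 0.1406 0.1   ] [0.6564 0.1402 0.135 ]
leaf scene low [0.6759 0.1404 0.11  ]
bowl [ 0.493  -0.0994  0.055 ] low [0.5086 0.1651 0.066 ]
```

Call:
move_arm(
  deltas=[
    [[-0.266,0.251,-0.03,0.458,0],[-0.266,0.251,-0.03,0.458,0],[-0.266,0.251,-0.03,0.458,0],[-0.266,0.251,-0.03,0.458,0],[-0.266,0.251,-0.03,0.458,0],[-0.266,0.251,-0.03,0.458,0],[-0.266,0.251,-0.03,0.458,0],[-0.266,0.251,-0.03,0.458,0],[-0.266,0.251,-0.03,0.458,0],[-0.266,0.251,-0.03,0.458,0],[-0.266,0.251,-0.03,0.458,0]],
  ],
)

```text
clock: 1.02
eef_pos: [0.3514, -0.2624, 0.2723]
tool_rot: [0.041, 0.999, 0.0, 0.0]
contact_force: [-0.3, -1.5, -0.3]
finger_gap: 0.0852
grip_force: 0.0
```

```bash
cat >> h.py <<'E'
def st():
    s=arm.read_state(); M=R.from_quat(s["tool_rot"]).as_matrix()
    np.set_printoptions(precision=4,suppress=True)
    print(s["clock"],s["eef_pos"],"x_t",M[:,0],"y_t",M[:,1],"q",s["qpos"],"F",s["contact_force"],s["finger_gap"],s["grip_force"]); return s,M
E
python3 -c "
from h import *
s,M=st(); d=arm.snapshot('wrist'); print(np.array(d['T_tool_cam']),d['fx'])
print(M.T@(np.array([.54,.03,.27])-s['eef_pos']))"
```

```text
1.0167 [ 0.3514 -0.2624  0.2723] x_t [-0.9967  0.0816 -0.0004] y_t [0.0816 0.9967 0.0004] q [-0.1772 -0.3922 -0.2379 -0.0004 -1.7247 -1.4753] F [-0.3024 -1.4657 -0.3277] 0.08516710543047473 0.0
[[ 0.0016 -0.9588 -0.2841  0.0719]
 [ 1.      0.0013  0.0013 -0.0002]
 [-0.0009 -0.2841  0.9588 -0.1321]
 [ 0.      0.      0.      1.    ]] 313.15034544109466
[-0.1641  0.3069  0.0025]
```

Call:
move_arm(
  deltas=[
    [[-0.168,0.4,0.02,0,0],[-0.168,0.4,0.02,0,0],[-0.168,0.4,0.02,0,0],[-0.168,0.4,0.02,0,0],[-0.168,0.4,0.02,0,0],[-0.168,0.4,0.02,0,0],[-0.168,0.4,0.02,0,0],[-0.168,0.4,0.02,0,0],[-0.168,0.4,0.02,0,0],[-0.168,0.4,0.02,0,0],[-0.168,0.4,0.02,0,0],[-0.168,0.4,0.02,0,0]],
  ],
)

```text
clock: 2.07
eef_pos: [0.5534, 0.1207, 0.2494]
tool_rot: [0.043, 0.999, -0.001, -0.002]
contact_force: [0.3, -1.3, -0.8]
finger_gap: 0.0854
grip_force: 0.0
```

```bash
python3 -c "
from h import *
st(); d=snap('wrist','w1')
cv2.imwrite('pics/w1b.png',cv2.resize(d['image'][...,::-1],(800,600),interpolation=cv2.INTER_CUBIC))
print(proj(d,[[.644,.142,.1337],[.497,.023,.092]])*800/560)"
```

```text
2.0667 [0.5534 0.1207 0.2494] x_t [-0.9962  0.0866  0.0041] y_t [ 0.0865  0.9962 -0.0021] q [ 0.5685 -0.044   0.0139 -0.0008 -1.6332 -2.226 ] F [ 0.3207 -1.3255 -0.7714] 0.08544985335231658 0.0
[[446.5759 438.1715]
 [239.8784 212.6659]]
```

View pics/w1b.png

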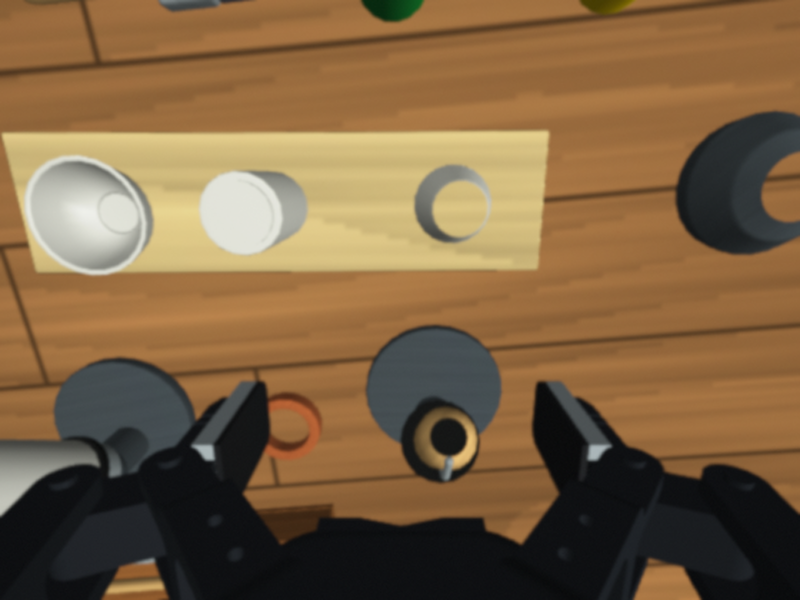

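```bash
cat >> h.py <<'E'
def rod(tip,phi):
    a=np.radians(35); h=np.array([np.cos(phi),np.sin(phi),0]); z=np.array([0,0,1.])
    zr=h*np.sin(a)+z*np.cos(a); xr=-h*np.cos(a)+z*np.sin(a); yr=np.cross(zr,xr); foot=tip-.09*zr
    return foot,xr,yr,zr
E
python3 - <<'E'
from h import *
np.set_printoptions(precision=4,suppress=True)
S,T,W=load("scene0"),load("top0"),load("w1"); k=4.4;q=1/1.42857
s=lambda x,y:np.array((220+x/k-.4,175+y/k-.4)); t=lambda x,y:np.array((180+x/k-.4,130+y/k-.4)); w=lambda x,y:np.array((x*q-.15,y*q-.15))
print("tip wrist",atz(W,w(449,437),.1337),"cup wrist",atz(W,w(241,212),.092))
print("disc wrist",atz(W,w(434,388),.008))
tip=np.array([.645,.1412,.1337]); th=np.linspace(0,2*np.pi,60)
for deg in(165,170,175,180,185,190):
    f,x,y,z=rod(tip,np.radians(deg)); out=[deg]
    for u in(.024,.035,.046):
        c=f+u*z+.03*(np.cos(th)[:,None]*x+np.sin(th)[:,None]*y)
        p=proj(W,c)/q; pt=(proj(T,c)-[180,130]+.4)*k; ps=(proj(S,c)-[220,175]+.4)*k
        out+= [("W",p[:,0].min().round(),p[:,0].max().round(),p[:,1].max().round()),("T",pt[:,0].min().round(),pt[:,0].max().round(),pt[:,1].min().round()),("S",ps[:,0].min().round(),ps[:,0].max().round(),ps[:,1].max().round())]
    L=np.array([f+.06*z+.0265*x,f+.086*z+.018*x,f+.09*z])
    print(*out,"\n  leaf W",proj(W,L).__truediv__(q).round().tolist(),"T",((proj(T,L)-[180,130]+.4)*k).round().tolist(),"S",((proj(S,L)-[220,175]+.4)*k).round().tolist())
E
```

```text
tip wrist [0.6431 0.1434 0.1337] cup wrist [0.4965 0.0237 0.092 ]
disc wrist [0.6723 0.1409 0.008 ]
165 ('W', np.float64(390.0), np.float64(467.0), np.float64(484.0)) ('T', np.float64(163.0), np.float64(271.0), np.float64(56.0)) ('S', np.float64(502.0), np.float64(604.0), np.float64(371.0)) ('W', np.float64(391.0), np.float64(470.0), np.float64(485.0)) ('T', np.float64(158.0), np.float64(266.0), np.float64(61.0)) ('S', np.float64(505.0), np.float64(607.0), np.float64(353.0)) ('W', np.float64(392.0), np.float64(474.0), np.float64(486.0)) ('T', np.float64(152.0), np.float64(261.0), np.float64(66.0)) ('S', np.float64(507.0), np.float64(610.0), np.float64(334.0)) 
  leaf W [[432.0, 482.0], [441.0, 470.0], [445.0, 440.0]] T [[207.0, 80.0], [192.0, 109.0], [185.0, 144.0]] S [[559.0, 307.0], [568.0, 259.0], [571.0, 244.0]]
170 ('W', np.float64(394.0), np.float64(472.0), np.float64(485.0)) ('T', np.float64(157.0), np.float64(265.0), np.float64(55.0)) ('S', np.float64(507.0), np.float64(610.0), np.float64(371.0)) ('W', np.float64(395.0), np.float64(475.0), np.float64(486.0)) ('T', np.float64(
[... 2667 characters left out ...]
, np.float64(490.0), np.float64(483.0)) ('T', np.float64(131.0), np.float64(242.0), np.float64(55.0)) ('S', np.float64(529.0), np.float64(633.0), np.float64(371.0)) ('W', np.float64(410.0), np.float64(490.0), np.float64(485.0)) ('T', np.float64(130.0), np.float64(242.0), np.float64(60.0)) ('S', np.float64(528.0), np.float64(632.0), np.float64(353.0)) ('W', np.float64(408.0), np.float64(491.0), np.float64(486.0)) ('T', np.float64(130.0), np.float64(243.0), np.float64(66.0)) ('S', np.float64(526.0), np.float64(630.0), np.float64(334.0)) 
  leaf W [[457.0, 481.0], [453.0, 469.0], [445.0, 440.0]] T [[175.0, 80.0], [178.0, 109.0], [185.0, 144.0]] S [[589.0, 307.0], [581.0, 259.0], [571.0, 244.0]]
```

Call:
move_arm(
  deltas=[
    [[0.048,-0.102,0,0,0],[0.048,-0.102,0,0,0],[0.048,-0.102,0,0,0],[0.048,-0.102,0.03,0,0],[0.048,-0.102,0.06,0,0],[0.048,-0.102,0.09,0,0],[0.048,-0.102,0.12,0,0],[0.048,-0.102,0.145,0,0],[0.048,-0.102,0.165,0,0],[0.048,-0.102,0.18,0,0],[0.048,-0.102,0.194,0,0],[0.048,-0.102,0.194,0,0]],
  ],
)

```text
clock: 3.12
eef_pos: [0.4936, 0.0196, 0.0552]
tool_rot: [0.045, 0.999, -0.001, -0.002]
contact_force: [-0.7, 0.2, -0.3]
finger_gap: 0.0854
grip_force: 0.0
```

```bash
python3 -c "
from h import *
s,M=st(); d=snap('wrist','w2')
print(M.T@(np.array([.497,.0235,.055])-s['eef_pos']))
cv2.imwrite('pics/w2b.png',d['image'][...,::-1])"
```

```text
3.1167 [0.4936 0.0196 0.0552] x_t [-0.9959  0.09    0.0048] y_t [ 0.0899  0.9959 -0.0016] q [ 0.448  -0.1858 -0.4721 -0.0012 -1.2895 -2.1086] F [-0.6904  0.2437 -0.3372] 0.08542350584040508 0.0
[-0.0031  0.0042  0.0002]
```

View pics/w2b.png

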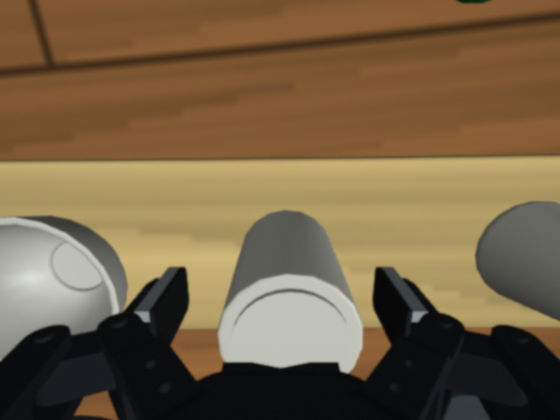

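Call:
move_arm(
  deltas=[
    [[-0.003,0.004,0,0,0],[-0.003,0.004,0,0,0],[-0.003,0.004,0,0,0.2],[-0.003,0.004,0,0,0.4],[-0.003,0.004,0,0,0.6],[-0.003,0.004,0,0,0.6],[-0.003,0.004,0,0,0.6],[-0.003,0.004,0,0,0.6],[-0.003,0.004,0,0,0.6],[-0.003,0.004,0,0,0.6]],
  ],
  force=35,
)

```text
clock: 4.0
eef_pos: [0.4994, 0.0258, 0.0592]
tool_rot: [0.043, 0.999, -0.0, 0.001]
contact_force: [-0.7, -1.4, 5.5]
finger_gap: 0.0523
grip_force: 37.3
```

Call:
move_arm(
  deltas=[
    [[0,0,-0.01,0,0.6],[0,0,-0.03,0,0.6],[0,0,-0.06,0,0.6],[0,0,-0.09,0,0.6],[0,0,-0.12,0,0.6],[0,0,-0.15,0,0.6],[0,0,-0.15,0,0.6],[0,0,-0.15,0,0.6]],
  ],
)

```text
clock: 4.67
eef_pos: [0.4994, 0.0263, 0.21]
tool_rot: [0.043, 0.999, 0.001, 0.001]
contact_force: [-0.9, -0.7, -3.3]
finger_gap: 0.0521
grip_force: 37.1
```

```bash
python3 -c "
from h import *
s,M=st()
for n in ('scene','top','wrist'): snap(n,n[0]+'3')
a=cv2.imread('pics/s3.png')[120:260,230:370]; b=cv2.imread('pics/t3.png')[150:290,200:340]; c=cv2.imread('pics/w3.png')[210:420,175:385]
cv2.imwrite('pics/c3.png',np.hstack([cv2.resize(i,(266,266),interpolation=cv2.INTER_CUBIC) for i in (a,b,c)]))"
```

```text
4.6667 [0.4994 0.0263 0.21  ] x_t [-0.9962  0.0866 -0.0024] y_t [0.0866 0.9962 0.0021] q [ 0.4559 -0.2333 -0.228  -0.0006 -1.573  -2.1135] F [-0.9009 -0.7351 -3.3313] 0.052122606033418395 37.06876799231395
```

View pics/c3.png

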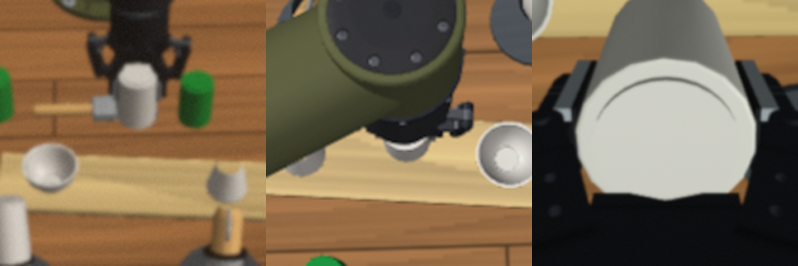

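```bash
cat >> h.py <<'E'
TIP=np.array([.644,.1427,.1337]); H=np.array([np.cos(np.radians(175)),np.sin(np.radians(175)),0])
def tgt(X,Z): # pivot plane coords (mm) -> TCP
    return TIP-H*(X+2)/1000+np.array([0,0,(Z-9)/1000])
def go(*XZ):
    s,M=st()
    for p in XZ: print(p,"delta",M.T@(tgt(*p)-s["eef_pos"]))
    d=s["eef_pos"]-TIP; lat=np.cross([0,0,1],-H)
    print("now X %.1f Z %.1f lat %.1f mm"%(-d@H*1000-2,d[2]*1000+9,d@lat*1000),"F: X %.1f lat %.1f z %.1f axial(up rod) %.1f"%(-s["contact_force"]@H,s["contact_force"]@lat,s["contact_force"][2],s["contact_force"]@(H*.574+[0,0,.819])))
E
python3 -c "
from h import *
go((8,81),(8,62))"
```

```text
4.8167 [0.4982 0.0259 0.2065] x_t [-0.9962  0.0867  0.0031] y_t [ 0.0867  0.9962 -0.0004] q [ 0.4559 -0.2315 -0.2325 -0.0012 -1.5726 -2.1135] F [-0.7234 -0.1147 -1.3996] 0.05163628889186039 37.05675568431616
(8, 81) delta [-0.1451  0.129   0.0003]
(8, 62) delta [-0.1452  0.129   0.0193]
now X -137.1 Z 81.8 lat -129.1 mm F: X -0.7 lat -0.2 z -1.4 axial(up rod) -0.7
```

Call:
move_arm(
  deltas=[
    [[-0.03,0.02,-0.01,0,0.6],[-0.06,0.05,-0.01,0,0.6],[-0.09,0.08,-0.01,0,0.6],[-0.12,0.11,-0.01,0,0.6],[-0.145,0.129,-0.01,0,0.6],[-0.145,0.129,-0.005,0,0.6],[-0.145,0.129,0,0,0.6],[-0.145,0.129,0,0,0.6],[-0.145,0.129,0,0,0.6],[-0.145,0.129,0,0,0.6]],
  ],
  force=25,
)

```text
clock: 5.65
eef_pos: [0.6542, 0.141, 0.2096]
tool_rot: [0.044, 0.999, 0.0, 0.001]
contact_force: [-0.2, 0.6, -1.3]
finger_gap: 0.0519
grip_force: 37.0
```

```bash
python3 -c "
from h import *
go((8,81),(8,62),(8,58))
d=snap('wrist','w4');a=snap('scene','s4')
a=cv2.imread('pics/s4.png')[180:300,290:410]
cv2.imwrite('pics/c4.png',np.hstack([cv2.resize(a,(400,400),interpolation=cv2.INTER_CUBIC),cv2.resize(cv2.imread('pics/w4.png')[140:420,140:420],(400,400))]))"
```

```text
5.65 [0.6542 0.141  0.2096] x_t [-0.9962  0.0872 -0.0015] y_t [0.0872 0.9962 0.0007] q [ 0.5105  0.2211  0.2235  0.0002 -1.5715 -2.1686] F [-0.1712  0.6009 -1.2663] 0.051906080498678515 37.0303863636218
(8, 81) delta [0.0003 0.0008 0.0039]
(8, 62) delta [0.0003 0.0008 0.0229]
(8, 58) delta [0.0003 0.0008 0.0269]
now X 8.3 Z 84.9 lat -0.8 mm F: X -0.2 lat 0.6 z -1.3 axial(up rod) -0.9
```

View pics/c4.png

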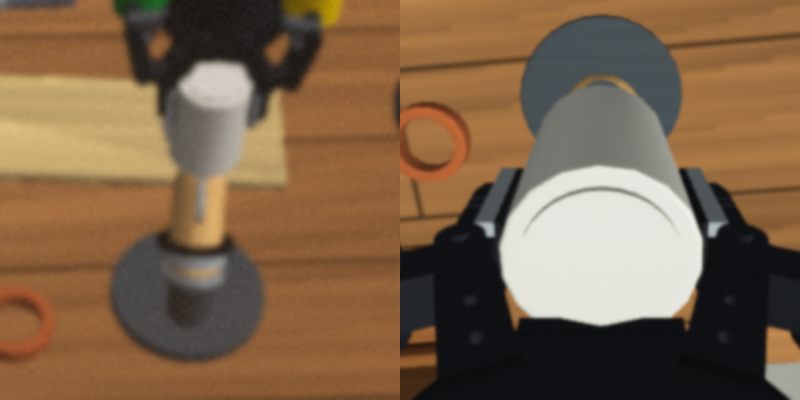

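Call:
move_arm(
  deltas=[
    [[0,0.001,0.005,0,0.6],[0,0.001,0.01,0,0.6],[0,0.001,0.015,0,0.6],[0,0.001,0.018,0,0.6],[0,0.001,0.021,0,0.6],[0,0.001,0.023,0,0.6],[0,0.001,0.025,0,0.6],[0,0.001,0.026,0,0.6],[0,0.001,0.026,0,0.6],[0,0.001,0.026,0,0.6]],
  ],
  force=22,
)

```text
clock: 6.58
eef_pos: [0.6548, 0.1427, 0.1824]
tool_rot: [0.043, 0.999, 0.0, 0.0]
contact_force: [-0.4, -0.1, -1.8]
finger_gap: 0.0519
grip_force: 37.0
```

```bash
python3 -c "
from h import *
go((8,55),(1,48.5),(-6.3,42),(-13,36),(-20.6,29.5))"
```

```text
6.5833 [0.6548 0.1427 0.1824] x_t [-0.9962  0.0868 -0.0001] y_t [0.0868 0.9962 0.0001] q [ 0.5122  0.2265  0.1805 -0.     -1.5246 -2.1699] F [-0.4497 -0.1249 -1.8259] 0.051901072158838144 37.03950808150694
(8, 55) delta [ 0.0007 -0.001   0.0027]
(1, 48.5) delta [ 0.0077 -0.001   0.0092]
(-6.3, 42) delta [ 0.015  -0.0009  0.0157]
(-13, 36) delta [ 0.0217 -0.0009  0.0217]
(-20.6, 29.5) delta [ 0.0293 -0.0009  0.0282]
now X 8.7 Z 57.7 lat 1.0 mm F: X -0.4 lat -0.2 z -1.8 axial(up rod) -1.2
```

Call:
move_arm(
  deltas=[
    [[0.001,-0.001,0.003,0,0.6],[0.003,-0.001,0.005,0,0.6],[0.006,-0.001,0.008,0,0.6],[0.009,-0.001,0.011,0,0.6],[0.012,-0.001,0.013,0,0.6],[0.015,-0.001,0.016,0,0.6],[0.015,-0.001,0.016,0,0.6],[0.015,-0.001,0.016,0,0.6]],
  ],
)

```text
clock: 7.25
eef_pos: [0.6406, 0.1431, 0.1689]
tool_rot: [0.043, 0.999, 0.001, 0.003]
contact_force: [2.1, 0.5, 4.7]
finger_gap: 0.0521
grip_force: 22.0
```

```bash
python3 -c "
from h import *
go((-6.3,42),(-13,36),(-20.6,29.5))"
```

```text
7.25 [0.6406 0.1431 0.1689] x_t [-0.9962  0.0865 -0.0051] y_t [0.0865 0.9962 0.0014] q [ 0.5247  0.1878  0.1108  0.0017 -1.4889 -2.1823] F [2.1143 0.5313 4.7468] 0.05205613532290706 22.02337469905615
(-6.3, 42) delta [ 0.0009 -0.0001  0.0022]
(-13, 36) delta [ 0.0076 -0.0001  0.0082]
(-20.6, 29.5) delta [ 0.0153 -0.0001  0.0146]
now X -5.4 Z 44.2 lat 0.1 mm F: X 2.1 lat 0.7 z 4.7 axial(up rod) 2.7
```

Call:
move_arm(
  deltas=[
    [[0.002,0,0.002,0,0.6],[0.004,0,0.004,0,0.6],[0.006,0,0.006,0,0.6],[0.008,0,0.008,0,0.6],[0.008,0,0.008,0,0.6],[0.008,0,0.008,0,0.6]],
  ],
)

```text
clock: 7.75
eef_pos: [0.6323, 0.1438, 0.1612]
tool_rot: [0.043, 0.999, 0.001, 0.002]
contact_force: [-0.8, 0.3, 7.7]
finger_gap: 0.0515
grip_force: 21.7
```

```bash
python3 -c "
from h import *
go((-13,36),(-20.6,29.5))
snap('scene','s5');snap('wrist','w5')
a=cv2.imread('pics/s5.png')[180:300,290:410]
cv2.imwrite('pics/c5.png',np.hstack([cv2.resize(a,(400,400),interpolation=cv2.INTER_CUBIC),cv2.resize(cv2.imread('pics/w5.png')[140:420,140:420],(400,400))]))"
```

```text
7.75 [0.6323 0.1438 0.1612] x_t [-0.9963  0.0863 -0.0043] y_t [0.0863 0.9963 0.0012] q [ 0.5323  0.1693  0.0759  0.0015 -1.4732 -2.1897] F [-0.7546  0.3031  7.669 ] 0.051548072902495974 21.679763853899203
(-13, 36) delta [-0.0007 -0.0001  0.0005]
(-20.6, 29.5) delta [ 0.0069 -0.0001  0.007 ]
now X -13.7 Z 36.5 lat 0.1 mm F: X -0.8 lat 0.2 z 7.7 axial(up rod) 6.7
```

View pics/c5.png

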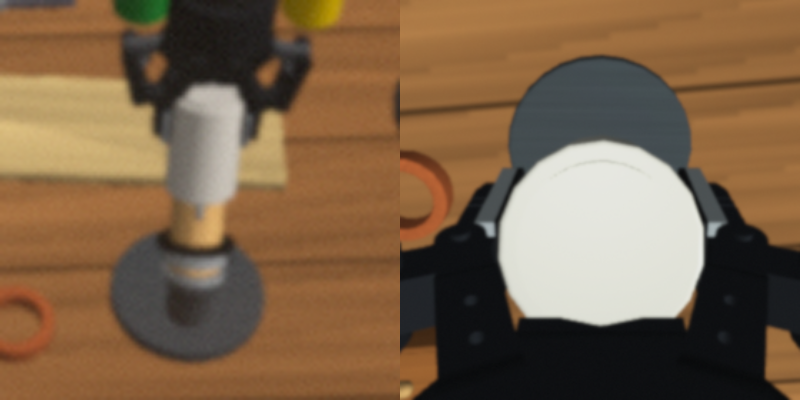

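Call:
move_arm(
  deltas=[
    [[0.002,0,0,0,0.6],[0.004,0,0.001,0,0.6],[0.006,0,0.002,0,0.6],[0.007,0,0.003,0,0.6],[0.007,0,0.003,0,0.6],[0.007,0,0.003,0,0.6]],
  ],
)

```text
clock: 8.35
eef_pos: [0.6247, 0.1444, 0.1555]
tool_rot: [0.043, 0.999, 0.0, 0.0]
contact_force: [4.3, 0.7, 3.4]
finger_gap: 0.052
grip_force: 23.5
```

```bash
python3 -c "
from h import *
go((-20.6,29.5))"
```

```text
8.35 [0.6247 0.1444 0.1555] x_t [-0.9962  0.0866 -0.0003] y_t [0.0866 0.9962 0.0001] q [ 0.5386  0.1553  0.0504  0.0001 -1.4656 -2.1961] F [4.2683 0.7428 3.3578] 0.052011740210481196 23.501441147527657
(-20.6, 29.5) delta [-0.0007  0.      0.0013]
now X -21.3 Z 30.8 lat -0.0 mm F: X 4.2 lat 1.1 z 3.4 axial(up rod) 0.3
```

Call:
move_arm(
  deltas=[
    [[-0.001,0,0.0015,0,0.6],[-0.002,0,0.003,0,0.6],[-0.003,0,0.0045,0,0.6],[-0.004,0,0.006,0,0.6],[-0.005,0,0.0075,0,0.6],[-0.0055,0,0.008,0,0.6],[-0.0055,0,0.008,0,0.6]],
  ],
  force=40,
)

```text
clock: 8.93
eef_pos: [0.6299, 0.1436, 0.1476]
tool_rot: [0.043, 0.999, -0.0, -0.0]
contact_force: [-0.0, -0.8, 5.4]
finger_gap: 0.0516
grip_force: 44.5
```

```bash
cat >> h.py <<'E'
def ax():
    s=arm.read_state(); d=s["eef_pos"]-TIP; X=-d@H*1000-2; Z=d[2]*1000+9; F=s["contact_force"]; FX=-F@H; FZ=F[2]+1.8
    lat=np.cross([0,0,1],-H)
    print("t %.2f u_rim %.1f v %.1f lat %.1f | Fu %.1f Fv %.1f Flat %.1f grip %.0f"%(s["clock"],90-.574*X+.819*Z-56,.819*X+.574*Z,d@lat*1000,-.574*FX+.819*FZ,.819*FX+.574*FZ,F@lat,s["grip_force"]))
E
python3 -c "
from h import *
ax(); snap('scene','s6');snap('wrist','w6')
a=cv2.imread('pics/s6.png')[180:300,290:410]
cv2.imwrite('pics/c6.png',np.hstack([cv2.resize(a,(400,400),interpolation=cv2.INTER_CUBIC),cv2.resize(cv2.imread('pics/w6.png')[140:420,140:420],(400,400))]))"
```

```text
t 8.93 u_rim 62.0 v -0.0 lat -0.3 | Fu 5.8 Fv 4.1 Flat -0.8 grip 44
```

View pics/c6.png

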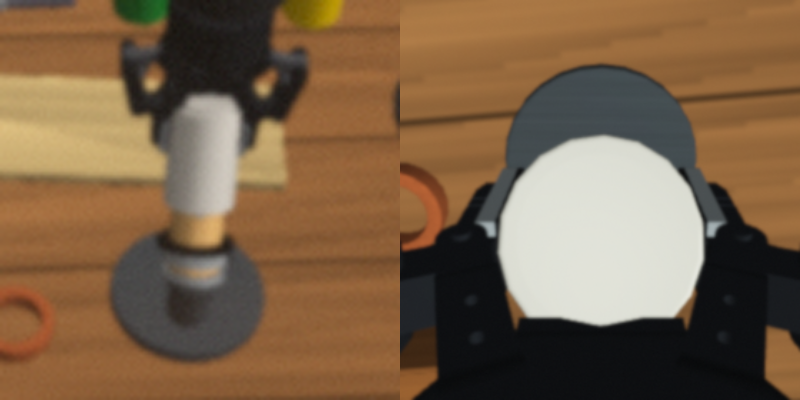

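Call:
move_arm(
  deltas=[
    [[-0.0007,0,0.001,0,0.6],[-0.0014,0,0.002,0,0.6],[-0.002,0,0.003,0,0.6],[-0.003,0,0.004,0,0.6],[-0.0035,0,0.005,0,0.6],[-0.0035,0,0.005,0,0.6]],
  ],
)

```text
clock: 9.53
eef_pos: [0.6331, 0.1433, 0.1418]
tool_rot: [0.043, 0.999, -0.0, -0.001]
contact_force: [-0.7, -1.5, 4.4]
finger_gap: 0.0516
grip_force: 44.4
```

```bash
python3 -c "
from h import *
ax()"
```

```text
t 9.53 u_rim 55.4 v -0.8 lat -0.3 | Fu 5.4 Fv 3.1 Flat -1.5 grip 44
```

Call:
move_arm(
  deltas=[
    [[-0.0006,0,0.0008,0,0.6],[-0.0012,0,0.0016,0,0.6],[-0.0017,0,0.0025,0,0.6],[-0.0023,0,0.0033,0,0.6],[-0.0023,0,0.0033,0,0.6]],
  ],
)

```text
clock: 9.95
eef_pos: [0.6344, 0.1432, 0.1397]
tool_rot: [0.043, 0.999, -0.0, -0.002]
contact_force: [-9.2, 0.1, 10.5]
finger_gap: 0.0517
grip_force: 45.1
```

```bash
python3 -c "
from h import *
ax()"
```

```text
t 9.95 u_rim 52.9 v -0.9 lat -0.3 | Fu 15.3 Fv -0.5 Flat -0.7 grip 45
```

Run:
```python
from h import *
f,x,y,z=rod(TIP,np.radians(175))
S=snap("scene","s7")
print(proj(S,[f+u*z+.027*x for u in(.03,.04,.05,.06)]).round(1).tolist())
print("rod",proj(S,[f+u*z+.02*x for u in(.03,.04,.05,.06)]).round(1).tolist())
for t in("scene0","s4","s6","s7"):
    im=load(t)["image"].astype(int)
    print(t);print([(r,*im[r,344:349].mean(0).astype(int)) for r in range(234,262)])
ax()
```

```text
[[349.3, 255.8], [349.5, 252.0], [349.8, 248.2], [350.0, 244.3]]
rod [[349.1, 254.8], [349.3, 251.1], [349.6, 247.3], [349.8, 243.5]]
scene0
[(234, np.int64(126), np.int64(96), np.int64(61)), (235, np.int64(122), np.int64(93), np.int64(59)), (236, np.int64(122), np.int64(93), np.int64(60)), (237, np.int64(120), np.int64(92), np.int64(59)), (238, np.int64(120), np.int64(91), np.int64(58)), (239, np.int64(121), np.int64(92), np.int64(59)), (240, np.int64(122), np.int64(94), np.int64(60)), (241, np.int64(121), np.int64(93), np.int64(60)), (242, np.int64(123), np.int64(95), np.int64(60)), (243, np.int64(125), np.int64(96), np.int64(62)), (244, np.int64(123), np.int64(95), np.int64(61)), (245, np.int64(124), np.int64(95), np.int64(61)), (246, np.int64(127), np.int64(97), np.int64(61)), (247, np.int64(132), np.int64(100), np.int64(61)), (248, np.int64(136), np.int64(102), np.int64(62)), (249, np.int64(137), np.int64(104), np.int64(64)), (250, np.int64(140), np.int64(106), np.int64(65)), (251, np.int64(139), np.int64(105), np.int64(63)), (252, np.int64(131), np.int64(99), np.int64(61)), (25
[... 4110 characters left out ...]
t64(112), np.int64(71)), (250, np.int64(148), np.int64(112), np.int64(69)), (251, np.int64(148), np.int64(112), np.int64(68)), (252, np.int64(138), np.int64(105), np.int64(65)), (253, np.int64(112), np.int64(86), np.int64(54)), (254, np.int64(73), np.int64(56), np.int64(37)), (255, np.int64(51), np.int64(41), np.int64(33)), (256, np.int64(61), np.int64(57), np.int64(54)), (257, np.int64(88), np.int64(86), np.int64(83)), (258, np.int64(104), np.int64(102), np.int64(101)), (259, np.int64(115), np.int64(111), np.int64(107)), (260, np.int64(125), np.int64(112), np.int64(99)), (261, np.int64(138), np.int64(116), np.int64(90))]
t 10.00 u_rim 52.9 v -0.9 lat -0.3 | Fu 14.9 Fv -0.4 Flat -1.1 grip 45
```

Call:
move_arm(
  deltas=[
    [[-0.0003,0,0.0005,0,0.6],[-0.0004,0,0.001,0,0.6],[-0.0006,0,0.0013,0,0.6],[-0.0008,0,0.0016,0,0.6],[-0.001,0,0.0018,0,0.6],[-0.001,0,0.0018,0,0.6]],
  ],
)

```text
clock: 10.5
eef_pos: [0.6348, 0.1432, 0.1391]
tool_rot: [0.043, 0.999, -0.001, -0.002]
contact_force: [-15.3, 0.4, 16.3]
finger_gap: 0.0513
grip_force: 45.5
```

```bash
python3 -c "
from h import *
ax()"
```

```text
t 10.50 u_rim 52.2 v -0.9 lat -0.3 | Fu 23.6 Fv -2.1 Flat -0.9 grip 45
```

Call:
move_arm(
  deltas=[
    [[0.001,0,-0.0015,0,0.6],[0.0015,0,-0.002,0,0.6],[0.0015,0,-0.002,0,0.57],[0.0015,0,-0.002,0,0.57],[0.0015,0,-0.002,0,0.6]],
  ],
  force=20,
)

```text
clock: 10.92
eef_pos: [0.6346, 0.1432, 0.1392]
tool_rot: [0.043, 0.999, -0.0, -0.001]
contact_force: [-6.3, -0.4, 7.2]
finger_gap: 0.0512
grip_force: 44.5
```

```bash
python3 -c "
from h import *
ax();st();snap('wrist','w8');snap('top','t8')
S,W=load('s7'),load('w8')
g=W['image'].astype(int).min(2); m=((g>175)).astype('uint8')
n,l,sx,c=cv2.connectedComponentsWithStats(m); i=1+sx[1:,4].argmax(); print(sx[i],c[i])
f,x,y,z=rod(TIP,np.radians(175))
th=np.linspace(0,2*np.pi,72)
for tilt in (25,30,35,40,45):
    a=np.radians(tilt); zz=H*np.sin(a)+np.array([0,0,1])*np.cos(a); xx=np.cross(y,zz)
    s=arm.read_state(); p=s['eef_pos']+H*.002+[0,0,.009]; c0=p+.024*zz
    P=proj(W,c0+.027*(np.cos(th)[:,None]*xx+np.sin(th)[:,None]*y)); print(tilt,P.min(0),P.max(0))
"
```

```text
t 10.92 u_rim 52.4 v -1.0 lat -0.3 | Fu 11.0 Fv 0.0 Flat -0.9 grip 44
10.9167 [0.6346 0.1432 0.1392] x_t [-0.9962  0.0866  0.0021] y_t [ 0.0866  0.9962 -0.0008] q [ 0.5285  0.1869  0.0564 -0.0006 -1.4424 -2.1859] F [-6.3257 -0.3942  7.1782] 0.05120994373901111 44.47805404197425
[  210   236   142   131 15081] [280.7151 303.9271]
25 [206.145  218.2394] [354.6748 371.1301]
30 [206.3336 213.9915] [354.5085 366.5664]
35 [206.6365 210.5476] [354.2265 361.0591]
40 [207.0488 207.8888] [353.8336 354.6448]
45 [207.5424 205.9871] [353.3407 347.3829]
```

```bash
python3 -c "
from h import *
th=np.linspace(0,2*np.pi,72); y=np.cross([0,0,1],-H)
E={'w4':[.6542,.141,.2096],'w5':[.6323,.1438,.1612],'w6':[.6299,.1436,.1476],'w8':[.6346,.1432,.1392]}
for t,e in E.items():
    W=load(t); g=W['image'].astype(int).min(2); v=g[:,270:292].mean(1); print(t,[(r,int(v[r])) for r in range(190,270,3)], g[200:380].max())
    for thr in (175,200):
        n,l,sx,c=cv2.connectedComponentsWithStats((g>thr).astype('uint8')); i=1+sx[1:,4].argmax(); print(thr,sx[i])
    for tilt in (0,10,20,30,35,40):
        a=np.radians(tilt); zz=H*np.sin(a)+np.array([0,0,1])*np.cos(a); xx=np.cross(y,zz)
        c0=np.array(e)+H*.002+[0,0,.009]+.024*zz
        P=proj(W,c0+.027*(np.cos(th)[:,None]*xx+np.sin(th)[:,None]*y)); print('  ',tilt,P.min(0).round(),P.max(0).round())
"
```

```text
w4 [(190, 72), (193, 63), (196, 72), (199, 85), (202, 106), (205, 106), (208, 107), (211, 107), (214, 107), (217, 108), (220, 108), (223, 108), (226, 108), (229, 108), (232, 108), (235, 108), (238, 108), (241, 108), (244, 109), (247, 109), (250, 109), (253, 110), (256, 161), (259, 225), (262, 223), (265, 223), (268, 222)] 234
175 [  211   256   140   111 12289]
200 [  211   257   140   110 11811]
   0 [207. 252.] [354. 380.]
   10 [206. 236.] [355. 379.]
   20 [206. 224.] [355. 375.]
   30 [206. 214.] [355. 367.]
   35 [207. 211.] [354. 361.]
   40 [207. 208.] [354. 355.]
w5 [(190, 67), (193, 67), (196, 67), (199, 67), (202, 69), (205, 68), (208, 68), (211, 67), (214, 67), (217, 69), (220, 67), (223, 68), (226, 67), (229, 67), (232, 68), (235, 73), (238, 109), (241, 209), (244, 222), (247, 223), (250, 222), (253, 205), (256, 223), (259, 224), (262, 224), (265, 224), (268, 224)] 230
175 [  210   239   142   128 14724]
200 [  211   240   141   126 14365]
   0 [207. 252.] [355. 380.]
   10 [206. 236.] [355. 379.]
   20 [206. 224.] [355. 375.]
   30 [207. 214.] [355. 367.]
   35 [207. 21
[... 481 characters left out ...]
 [355. 379.]
   20 [206. 223.] [355. 375.]
   30 [206. 214.] [354. 367.]
   35 [207. 211.] [354. 361.]
   40 [207. 208.] [354. 355.]
w8 [(190, 69), (193, 67), (196, 66), (199, 67), (202, 67), (205, 68), (208, 69), (211, 68), (214, 67), (217, 67), (220, 67), (223, 69), (226, 67), (229, 68), (232, 67), (235, 134), (238, 204), (241, 210), (244, 211), (247, 212), (250, 213), (253, 214), (256, 214), (259, 214), (262, 214), (265, 215), (268, 215)] 224
175 [  210   236   142   131 15081]
200 [  211   237   141   129 14642]
   0 [206. 251.] [354. 380.]
   10 [206. 236.] [355. 379.]
   20 [206. 223.] [355. 375.]
   30 [206. 214.] [355. 367.]
   35 [207. 211.] [354. 361.]
   40 [207. 208.] [354. 355.]
```

```bash
cat > fit.py <<'E'
from h import *
from scipy.optimize import least_squares
y=np.cross([0,0,1],-H); up=np.array([0,0,1.])
def pts(t,cut=350):
    g=load(t)["image"].astype(int).min(2); n,l,sx,c=cv2.connectedComponentsWithStats((g>165).astype('uint8')); i=1+sx[1:,4].argmax()
    c=max(cv2.findContours((l==i).astype('uint8'),cv2.RETR_EXTERNAL,cv2.CHAIN_APPROX_NONE)[0],key=len)[:,0].astype(float)
    return c[c[:,1]<cut]
th=np.linspace(0,2*np.pi,180)
def circ(W,e,X,Zf,L,tilt,r):
    zz=H*np.sin(tilt)+up*np.cos(tilt); xx=np.cross(y,zz)
    return proj(W,e-H*X+up*Zf+y*L+r*(np.cos(th)[:,None]*xx+np.sin(th)[:,None]*y))
def resid(W,e,P,*a):
    C=circ(W,e,*a).astype(np.float32).reshape(-1,1,2)
    return np.array([cv2.pointPolygonTest(C,(float(p[0]),float(p[1])),True) for p in P])
E={'w4':[.6542,.141,.2096],'w5':[.6323,.1438,.1612],'w6':[.6299,.1436,.1476],'w8':[.6346,.1432,.1392]}
if __name__=="__main__":
    W=load('w4');e=np.array(E['w4']);P=pts('w4',340)
    a=least_squares(lambda q:resid(W,e,P,q[0],.0328,q[1],0.,q[2]),[0,0,.026],diff_step=1e-4,x_scale=.01);print('w4 X L r',a.x,abs(a.fun).mean()); r=a.x[2]
    for t in('w5','w6','w8'):
        W=load(t);e=np.array(E[t]);P=pts(t)
        for t0 in(.3,.6):
            a=least_squares(lambda q:resid(W,e,P,q[0],q[1],q[2],q[3]*10,r),[-.005,.02,0,t0/10],x_scale=.01,diff_step=1e-4);print(t,a.x[:3]*1000,np.degrees(a.x[3]*10),abs(a.fun).mean())
E
python3 fit.py
```

```text
w4 X L r [-1.62484015e-03  8.45440835e-05  2.56485109e-02] 0.38905983424858853
w5 [-6.02438385e+00  3.29885419e+01 -6.05885037e-03] 19.945523165218752 0.33067221965277666
w5 [-8.08136024e+00  3.16360570e+01  6.10728273e-03] 46.48661721846378 0.3309149927252729
w6 [-7.16725623 32.32713069  0.08874683] 26.79714214601908 0.3074641605134217
w6 [-7.16465577 32.33165039  0.08521596] 26.728747709529518 0.3069693589550878
w8 [-7.12967567 32.25210558  0.10263712] 26.98942032313155 0.3121129505811369
w8 [-7.13486046 32.24705056  0.10362018] 27.08992148700239 0.3122945871825044
```

Call:
move_arm(
  deltas=[
    [[0.0008,0,0.0004,0,0.6],[0.0016,0,0.0008,0,0.6],[0.0024,0,0.0014,0,0.6],[0.0032,0,0.002,0,0.6],[0.004,0,0.0025,0,0.6],[0.0043,0,0.003,0,0.6],[0.0043,0,0.003,0,0.6]],
  ],
  force=22,
)

```text
clock: 11.6
eef_pos: [0.6341, 0.1433, 0.1384]
tool_rot: [0.044, 0.999, 0.0, 0.004]
contact_force: [7.5, -2.8, 6.5]
finger_gap: 0.0515
grip_force: 44.5
```

```bash
cat > chk.py <<'E'
from fit import *
s=arm.read_state(); e=np.array(s["eef_pos"]); snap('wrist','wk'); W=load('wk'); P=pts('wk')
a=least_squares(lambda q:resid(W,e,P,q[0],q[1],q[2],q[3]*10,.02565),[-.008,.031,0,.055],x_scale=.01,diff_step=1e-4)
print('foot',a.x[:3]*1000,'tilt fit',np.degrees(a.x[3]*10))
d=e-TIP; p=np.array([-d@H*1000-1.65,d[2]*1000+21.3]); u=90-.574*p[0]+.819*p[1]; v=.819*p[0]+.574*p[1]
F=s["contact_force"]; FX=-F@H; FZ=F[2]+1.8
print("t %.2f pivot u %.1f v %.1f rim_u~%.1f| Fu %.1f Fv %.1f Flat %.1f grip %.0f"%(s["clock"],u,v,u-68.5,-.574*FX+.819*FZ,.819*FX+.574*FZ,F@y,s["grip_force"]))
E
python3 chk.py
```

```text
foot [-8.19043594e+00  3.17244824e+01  1.30770766e-02] tilt fit 36.987659590599534
t 11.60 pivot u 117.9 v 5.4 rim_u~49.4| Fu 2.4 Fv 11.1 Flat -2.1 grip 44
```

Call:
move_arm(
  deltas=[
    [[0,0,0,0,0.45],[0,0,0,0,0.45],[0,0,0,0,0.45],[0,0,0,0,0.45]],
  ],
  force=20,
)

```text
clock: 11.98
eef_pos: [0.6341, 0.1433, 0.1383]
tool_rot: [0.044, 0.999, 0.0, 0.004]
contact_force: [7.0, -3.5, 6.9]
finger_gap: 0.0515
grip_force: 44.4
```

```bash
python3 chk.py
```

```text
foot [-7.58582184e+00  3.21079941e+01  1.06894899e-02] tilt fit 29.62468218239087
t 11.98 pivot u 117.9 v 5.4 rim_u~49.4| Fu 2.9 Fv 11.0 Flat -2.9 grip 44
```

Call:
move_arm(
  deltas=[
    [[0,0,0,0,0.3],[0,0,0,0,0.15],[0,0,0,0,0.1],[0,0,0,0,0.1],[0,0,0,0,0.1],[-0.0015,0,0.002,0,0.1],[-0.0015,0,0.004,0,0.1],[-0.0015,0,0.004,0,0.1]],
  ],
  force=20,
)

```text
clock: 12.7
eef_pos: [0.6324, 0.1436, 0.1313]
tool_rot: [0.043, 0.999, -0.0, -0.001]
contact_force: [-0.5, -0.1, 0.5]
finger_gap: 0.0767
grip_force: 0.0
```

```bash
python3 chk.py; python3 -c "
from h import *
go((0,0)); snap('scene','s9')
im=load('s9')['image'].astype(int)
print([(r,int(im[r,344:349,2].mean())) for r in range(240,257)])"
```

```text
foot [-10.78438119  34.84675337  -1.40606762] tilt fit 35.82090853467597
t 12.70 pivot u 113.1 v -0.0 rim_u~44.6| Fu 2.2 Fv 0.9 Flat -0.1 grip 0
12.75 [0.6325 0.1436 0.1316] x_t [-0.9962  0.0868  0.0009] y_t [ 0.0868  0.9962 -0.0003] q [ 0.5309  0.1831  0.0381 -0.0003 -1.4267 -2.1886] F [ 0.2515  0.4525 -0.9367] 0.0766084243923322 0.0
(0, 0) delta [-0.0135  0.0001  0.0069]
now X -13.5 Z 6.9 lat -0.1 mm F: X 0.2 lat 0.5 z -0.9 axial(up rod) -0.9
[(240, 133), (241, 132), (242, 134), (243, 134), (244, 134), (245, 134), (246, 124), (247, 101), (248, 80), (249, 70), (250, 69), (251, 70), (252, 65), (253, 53), (254, 39), (255, 34), (256, 54)]
```

Call:
move_arm(
  deltas=[
    [[-0.002,-0.0014,0,0,0.1],[-0.002,-0.0014,0,0,0.1],[-0.002,-0.0014,0,0,0.3],[-0.002,-0.0014,0,0,0.5],[-0.002,-0.0014,0,0,0.5],[-0.002,-0.0014,0,0,0.5],[-0.002,-0.0014,0,0,0.5],[-0.002,-0.0014,0,0,0.5]],
  ],
  force=30,
)

```text
clock: 13.47
eef_pos: [0.6347, 0.1422, 0.1322]
tool_rot: [0.043, 0.999, 0.0, 0.0]
contact_force: [0.7, 0.5, -0.1]
finger_gap: 0.052
grip_force: 37.0
```

```bash
python3 chk.py; python3 -c "
from h import *
go((0,0))"
```

```text
foot [-12.35097157  34.37426423  -0.24598787] tilt fit 22.553996233312613
t 13.47 pivot u 112.5 v 2.4 rim_u~44.0| Fu 1.0 Fv 1.5 Flat 0.6 grip 37
13.5167 [0.6347 0.1422 0.1322] x_t [-0.9962  0.0867 -0.0002] y_t [0.0867 0.9962 0.0004] q [ 0.5273  0.1865  0.0431 -0.0002 -1.427  -2.1849] F [ 1.5028  0.4528 -1.0003] 0.05121607359819762 36.996560269617476
(0, 0) delta [-0.0113  0.0013  0.0075]
now X -11.3 Z 7.5 lat -1.3 mm F: X 1.5 lat 0.6 z -1.0 axial(up rod) -1.7
```

Call:
move_arm(
  deltas=[
    [[-0.0006,0,0.0008,0,0.5],[-0.0011,0,0.0016,0,0.5],[-0.0017,0,0.0025,0,0.5],[-0.0023,0,0.0033,0,0.5],[-0.0029,0,0.0041,0,0.5],[-0.0029,0,0.0041,0,0.5]],
  ],
)

```text
clock: 14.02
eef_pos: [0.6377, 0.142, 0.128]
tool_rot: [0.043, 0.999, 0.0, 0.0]
contact_force: [-1.3, 2.5, 3.2]
finger_gap: 0.0515
grip_force: 37.4
```

```bash
python3 chk.py
```

```text
foot [-12.39310959  34.58700834  -0.25104919] tilt fit 21.66112279275497
t 14.02 pivot u 107.3 v 2.5 rim_u~38.8| Fu 5.0 Fv 1.6 Flat 2.4 grip 37
```

Call:
move_arm(
  deltas=[
    [[-0.0006,0,0.0008,0,0.5],[-0.0011,0,0.0016,0,0.5],[-0.0017,0,0.0025,0,0.5],[-0.0023,0,0.0033,0,0.5],[-0.0023,0,0.0033,0,0.5]],
  ],
)

```text
clock: 14.48
eef_pos: [0.64, 0.1417, 0.1245]
tool_rot: [0.043, 0.999, 0.0, 0.0]
contact_force: [-1.4, 2.5, 3.5]
finger_gap: 0.0523
grip_force: 37.4
```

```bash
python3 chk.py
```

```text
foot [-12.41465508  34.57710595  -0.24657734] tilt fit 21.813198206462552
t 14.48 pivot u 103.1 v 2.4 rim_u~34.6| Fu 5.3 Fv 1.7 Flat 2.4 grip 37
```

Call:
move_arm(
  deltas=[
    [[-0.0006,0,0.0008,0,0.5],[-0.0011,0,0.0016,0,0.5],[-0.0011,0,0.0016,0,0.5],[-0.0011,0,0.0016,0,0.5]],
  ],
)

```text
clock: 14.87
eef_pos: [0.641, 0.1416, 0.123]
tool_rot: [0.043, 0.999, 0.0, 0.0]
contact_force: [-0.9, 3.7, 2.0]
finger_gap: 0.0515
grip_force: 37.3
```

```bash
python3 chk.py
```

```text
foot [-12.42648461  34.66411592  -0.24487145] tilt fit 21.317624466920826
t 14.87 pivot u 101.3 v 2.4 rim_u~32.8| Fu 3.8 Fv 1.1 Flat 3.6 grip 37
```

Call:
move_arm(
  deltas=[
    [[-0.0004,0.0003,0.0006,0,0.5],[-0.0009,0.0006,0.0012,0,0.5],[-0.0009,0.0006,0.0012,0,0.5],[-0.0009,0.0006,0.0012,0,0.5]],
  ],
)

```text
clock: 15.25
eef_pos: [0.6419, 0.1417, 0.1219]
tool_rot: [0.044, 0.999, -0.0, 0.0]
contact_force: [-0.8, 1.7, 3.6]
finger_gap: 0.0519
grip_force: 37.2
```

```bash
python3 chk.py
```

```text
foot [-12.42653122  34.65164614  -0.22682288] tilt fit 21.664214221200435
t 15.25 pivot u 99.9 v 2.5 rim_u~31.4| Fu 5.0 Fv 2.3 Flat 1.6 grip 37
```

Call:
move_arm(
  deltas=[
    [[-0.0003,0,0.0004,0,0.5],[-0.0006,0,0.0008,0,0.5],[-0.0006,0,0.0008,0,0.5],[-0.0006,0,0.0008,0,0.5]],
  ],
)

```text
clock: 15.63
eef_pos: [0.6424, 0.1418, 0.1212]
tool_rot: [0.044, 0.999, -0.0, -0.0]
contact_force: [-1.6, 0.7, 4.5]
finger_gap: 0.0515
grip_force: 37.3
```

```bash
python3 chk.py
```

```text
foot [-12.40548418  34.71212028  -0.23760689] tilt fit 21.279242463164746
t 15.63 pivot u 99.0 v 2.5 rim_u~30.5| Fu 6.1 Fv 2.2 Flat 0.5 grip 37
```

Call:
move_arm(
  deltas=[
    [[-0.0003,0,0.0004,0,0.5],[-0.0006,0,0.0008,0,0.5],[-0.0006,0,0.0008,0,0.5],[-0.0006,0,0.0008,0,0.5]],
  ],
)

```text
clock: 16.02
eef_pos: [0.643, 0.1418, 0.1203]
tool_rot: [0.044, 0.999, -0.0, -0.0]
contact_force: [-0.6, 0.6, 2.8]
finger_gap: 0.0516
grip_force: 37.3
```

```bash
python3 chk.py
```

```text
foot [-12.40557554  34.68155934  -0.25337155] tilt fit 21.606197476124965
t 16.02 pivot u 97.9 v 2.5 rim_u~29.4| Fu 4.2 Fv 2.1 Flat 0.6 grip 37
```

Call:
move_arm(
  deltas=[
    [[-0.0003,0,0.0004,0,0.5],[-0.0006,0,0.0008,0,0.5],[-0.0006,0,0.0008,0,0.5],[-0.0006,0,0.0008,0,0.5]],
  ],
)

```text
clock: 16.4
eef_pos: [0.6436, 0.1418, 0.1195]
tool_rot: [0.043, 0.999, -0.0, -0.0]
contact_force: [-1.4, -0.6, 4.2]
finger_gap: 0.0519
grip_force: 37.3
```

```bash
python3 chk.py
```

```text
foot [-12.40377006  34.69161455  -0.2539128 ] tilt fit 21.64485814730802
t 16.40 pivot u 96.9 v 2.5 rim_u~28.4| Fu 5.7 Fv 2.3 Flat -0.7 grip 37
```

Call:
move_arm(
  deltas=[
    [[-0.0003,0,0.0004,0,0.5],[-0.0006,0,0.0008,0,0.5],[-0.0006,0,0.0008,0,0.5],[-0.0006,0,0.0008,0,0.5]],
  ],
)

```text
clock: 16.78
eef_pos: [0.6442, 0.1418, 0.1187]
tool_rot: [0.043, 0.999, 0.0, -0.0]
contact_force: [-0.8, 0.3, 3.8]
finger_gap: 0.0518
grip_force: 37.3
```

```bash
python3 chk.py; python3 -c "
from h import *
im=snap('scene','sa')['image'].astype(int)
print([(r,int(im[r,344:349,0].mean()),int(im[r,344:349,2].mean())) for r in range(244,259)])"
```

```text
foot [-12.40908435  34.70372967  -0.25206325] tilt fit 21.674186774245367
t 16.78 pivot u 95.9 v 2.5 rim_u~27.4| Fu 5.0 Fv 2.6 Flat 0.2 grip 37
[(244, 149, 133), (245, 150, 134), (246, 149, 135), (247, 152, 136), (248, 152, 137), (249, 153, 138), (250, 154, 138), (251, 154, 139), (252, 146, 130), (253, 122, 107), (254, 83, 71), (255, 53, 41), (256, 61, 54), (257, 89, 85), (258, 103, 100)]
```

Call:
move_arm(
  deltas=[
    [[-0.0003,0,0.0004,0,0.5],[-0.0005,0,0.0007,0,0.5],[-0.0005,0,0.0007,0,0.5],[-0.0005,0,0.0007,0,0.5]],
  ],
)

```text
clock: 17.22
eef_pos: [0.6447, 0.1418, 0.118]
tool_rot: [0.043, 0.999, 0.0, -0.0]
contact_force: [-1.4, 1.2, 3.5]
finger_gap: 0.0521
grip_force: 37.3
```

```bash
python3 chk.py
```

```text
foot [-12.41397942  34.73506173  -0.26108783] tilt fit 21.623301712231402
t 17.22 pivot u 95.1 v 2.5 rim_u~26.6| Fu 5.2 Fv 1.9 Flat 1.1 grip 37
```

Call:
move_arm(
  deltas=[
    [[-0.0003,0,0.0004,0,0.5],[-0.0004,0,0.0006,0,0.5],[-0.0004,0,0.0006,0,0.5],[-0.0004,0,0.0006,0,0.5]],
  ],
)

```text
clock: 17.6
eef_pos: [0.645, 0.1418, 0.1178]
tool_rot: [0.043, 0.999, 0.0, -0.0]
contact_force: [-3.1, 0.8, 5.5]
finger_gap: 0.0518
grip_force: 37.2
```

```bash
python3 chk.py
```

```text
foot [-12.42229529  34.71537231  -0.249745  ] tilt fit 22.026005815331704
t 17.60 pivot u 94.8 v 2.6 rim_u~26.3| Fu 7.8 Fv 1.6 Flat 0.5 grip 37
```

Call:
move_arm(
  deltas=[
    [[-0.0003,0,0.0004,0,0.5],[-0.0006,0,0.0008,0,0.5],[-0.0006,0,0.0008,0,0.5],[-0.0006,0,0.0008,0,0.5]],
  ],
)

```text
clock: 17.98
eef_pos: [0.6453, 0.1417, 0.1174]
tool_rot: [0.043, 0.999, -0.0, -0.0]
contact_force: [-5.9, 1.2, 7.4]
finger_gap: 0.0518
grip_force: 37.0
```

```bash
python3 chk.py
```

```text
foot [-12.40948896  34.84429084  -0.23977735] tilt fit 21.289137668663873
t 17.98 pivot u 94.2 v 2.6 rim_u~25.7| Fu 11.0 Fv 0.4 Flat 0.7 grip 37
```

Call:
move_arm(
  deltas=[
    [[-0.0003,0,0.0004,0,0.5],[-0.0006,0,0.0008,0,0.5],[-0.0006,0,0.0008,0,0.5],[-0.0006,0,0.0008,0,0.5]],
  ],
)

```text
clock: 18.37
eef_pos: [0.6456, 0.1417, 0.1169]
tool_rot: [0.043, 0.999, -0.0, -0.001]
contact_force: [-7.7, 1.3, 10.0]
finger_gap: 0.0517
grip_force: 35.4
```

```bash
python3 chk.py
```

```text
foot [-12.43432566  34.93377668  -0.19747499] tilt fit 21.20819351691406
t 18.37 pivot u 93.7 v 2.6 rim_u~25.2| Fu 14.2 Fv 0.4 Flat 0.7 grip 35
```

Call:
move_arm(
  deltas=[
    [[0,0,0,0,0],[0,0,0,0,0],[0,0,0,0,0],[0,0,0,0,0],[0,0,0,0,0],[0,0,0,0,0]],
  ],
)

```text
clock: 18.92
eef_pos: [0.6462, 0.1415, 0.1155]
tool_rot: [0.044, 0.999, -0.0, -0.0]
contact_force: [-0.4, 0.5, -0.3]
finger_gap: 0.0855
grip_force: 0.0
```

```bash
python3 chk.py; python3 -c "
from h import *
im=snap('scene','sb')['image'].astype(int)
print([(r,int(im[r,344:349,0].mean()),int(im[r,344:349,2].mean())) for r in range(248,260)])"
```

```text
foot [-13.16728755  35.81836489   0.70536253] tilt fit 25.936380136261086
t 18.92 pivot u 92.2 v 2.4 rim_u~23.7| Fu 1.4 Fv 0.5 Flat 0.4 grip 0
[(248, 153, 137), (249, 153, 137), (250, 156, 140), (251, 156, 141), (252, 153, 138), (253, 143, 128), (254, 111, 97), (255, 74, 61), (256, 61, 53), (257, 81, 77), (258, 101, 98), (259, 112, 105)]
```

Call:
move_arm(
  deltas=[
    [[0,0.0005,-0.01,0,0],[0,0.0005,-0.03,0,0],[0,0.0005,-0.05,0,0],[0,0.0005,-0.08,0,0],[0,0.0005,-0.11,0,0],[0.03,0,-0.13,0,0],[0.06,0,-0.13,0,0],[0.06,0,-0.13,0,0],[0.06,0,-0.13,0,0]],
  ],
)

```text
clock: 19.77
eef_pos: [0.5858, 0.1471, 0.248]
tool_rot: [0.043, 0.999, 0.001, 0.001]
contact_force: [0.3, 0.4, -0.1]
finger_gap: 0.0857
grip_force: 0.0
```

Run:
```python
from h import *
st(); S=snap('scene','sc')
im=S['image'].astype(int)
print([(r,int(im[r,344:349,0].mean()),int(im[r,344:349,2].mean())) for r in range(248,260)])
a=load("scene0")["image"].astype(int)
d=(abs(im-a).max(2)>45).astype('uint8'); n,l,s,c=cv2.connectedComponentsWithStats(d)
print([s[i].tolist() for i in range(1,n) if s[i,4]>15])
```

```text
19.7667 [0.5858 0.1471 0.248 ] x_t [-0.9963  0.0857 -0.0024] y_t [0.0857 0.9963 0.0018] q [ 0.5774  0.049   0.1043  0.     -1.6231 -2.2339] F [ 0.2558  0.3626 -0.1295] 0.08569113455438127 0.0
[(248, 150, 134), (249, 151, 135), (250, 151, 135), (251, 153, 136), (252, 151, 135), (253, 141, 125), (254, 110, 96), (255, 73, 60), (256, 62, 52), (257, 80, 74), (258, 99, 94), (259, 110, 102)]
[[47, 0, 67, 81, 1539], [81, 0, 34, 34, 670], [153, 0, 40, 8, 161], [282, 0, 16, 18, 212], [337, 0, 8, 27, 122], [325, 0, 153, 184, 9697], [283, 23, 12, 22, 254], [335, 28, 5, 39, 74], [255, 46, 17, 20, 125], [292, 62, 9, 5, 25], [60, 66, 6, 11, 36], [252, 68, 15, 29, 262], [273, 70, 13, 11, 64], [306, 77, 28, 37, 680], [290, 191, 20, 33, 451], [339, 223, 22, 33, 531], [340, 225, 5, 8, 27]]
```

Comparing pictures from before and after, only the cup has changed place. Its rim still sits against the ring, at the same pixel rows as just before I let go, and the other ware has not moved. I'm handing the job in.

```bash
python3 -c "
from workcell import arm
print(arm.finish_job())"
```

```text
the job is handed in; nothing more can be done
None
```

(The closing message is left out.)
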